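Lock the hand mill in its counter clamp

TASK

Secure the hand spice mill in its counter clamp: turn the lever-headed bolt clockwise, with its lever still standing up, until its foot is just snug on the mill's wooden board, firm but not overtightened; then fold the lever all the way down to lock it and let go. Leave the mill and the other things on the counter where they are.

Things in the scene. Friction and masses are not known exactly. Their poses are not given: they have to be found in the camera images.
- bracket: Fixed steel clamp bracket screwed to the counter: base plate 130 x 120 x 8 mm with a bridge across it (102 mm wide, 40 mm deep, top 68 mm above the counter). Origin on the counter under the bolt's axis; z up, x points to the mill, y along the bridge.
- mill: Hand-cranked spice mill, 1.8 kg, on a wooden board 300 x 62 x 12 mm whose top is 20 mm above the counter. One end of the board lies under the bridge; the dark cast mill body (72 mm across, 130 mm high, side crank beyond it up to 136 mm high) stands 178 mm from the bolt's axis. Origin on the counter under the bolt's axis, x along the board to the mill body.
- bolt: Vertical steel clamp bolt, right-hand thread, sinks 1.59 mm per rad clockwise from above. Its 24 mm round foot starts 2 to 7 mm above the board. Origin on its axis, 116 mm below the hinge pin; z up. It turns free with at most 0.05 N m; with the foot on the board about 0.006 N m more per N. Snug is 15 to 50 N on the board: aim for 30 N, some 0.2 N m. It stays where left.
- lever_hinge (a point): Centre of the lever's hinge pin in the bolt's head, on the bolt's axis, 105 to 120 mm above the counter. z up, x is the level direction towards which the lever folds, y along the pin. The bolt's head below is 28 mm across; its two cheeks are 34 mm apart over all and reach 7 mm above the pin.
- lever_tip (a point): Middle of the lever's free end, 86 mm from the pin. The handle, from 16 mm off the pin to its end, is a plain aluminium bar 22 mm wide (y) and 10 mm thick (x); z runs along it away from the pin, x is square to its broad face, the way it folds. The handle twists springily about its length on its round stem, 1 N m per rad, so it springs back a little when let go.
- lever (a joint): Lever angle: 0 standing upright (open, also the start), about 1.5 rad folded down level (closed stop). It folds one way only, towards x of point lever_hinge, whichever way the bolt then points. Its stiff hinge needs 0.25 to 0.4 N m and it stays where left; closing it drives the foot 0.7 mm further and adds about 40 N of clamping (50 to 100 N in all when right, over 110 N is overtightened).
- jar: Glass jar with grey silicone lid, 84 mm across, 131 mm high; origin under its centre. Bystander.
- masala_dabba: Round steel spice box with knob, 186 mm across, 98 mm high; origin under its centre. Bystander.
- pestle: Wooden pestle lying down, 174 mm long, 38 mm thick; origin under its middle, x along it. Bystander.
- shaker: Plastic twist-top shaker, 52 mm across, 96 mm high; origin under its centre. Bystander.
- katori: Small steel bowl, 84 mm across, 38 mm high; origin under its centre. Bystander.
- spoon: Steel spoon lying flat, 160 mm long, x along it. Bystander.

How it is judged:
By the outcome, as a careful person would: the job done as asked, in the order asked, and still so for the second after the job is handed in, with the robot touching nothing.
It also fails if it takes over 72 s, if anything falls off the work surface, if the arm or the gripper's body presses on something with over 40 N, if the wrist force passes 120 N, or if a joint passes its speed limit or range.

ROBOT

A 6-joint arm with a two-finger parallel gripper is mounted at the origin on the work surface. World frame = base frame: x ahead of the robot, y to its left, z up, the work surface at z = 0. Lengths are in m, angles in degrees, forces in N, time in s.
With the tool pointing down it reaches from about 0.35 to 0.875 m from the base axis. Payload 4.2 kg.
Tool frame: the origin (TCP) lies between the finger pads; the fingertips stand 25 mm ahead of it and the grasp point (between the pads) lies 6 mm ahead of it (r.tips_ahead is the distance from the TCP to the fingertips, in m); z points along the fingers, y is the direction in which the jaws open and shut (so a half turn about z gives the same grasp; the last joint's range is limited). The gripper opens to 87 mm and grips with 3 to 60 N. Pads are 19 mm wide; open, the fingers measure 117 mm over their backs; the gripper's body (75 mm by 190 mm) begins 51 mm behind the grasp point.
Start: joints at [-53.881, 22.042, 0.453, 0, -68.411, -14.817], TCP at [0.227, -0.582, 0.248] pointing down, gripper open.
Joint ranges: [-179.83, 179.83], [-69.29, 118.12], [-61.27, 80.66], [-181.25, 117.63], [-171.15, -9.14], [-177.46, 177.46]. Speed limits (degrees/s): [159.86, 159.86, 180, 180, 180, 180].

INTERFACE

Orientations are given as a 3x3 rotation matrix whose columns are the frame's x, y, z axes.
In Python, from station import r, vision, finish_job gives the robot as it stands.
- The arm moves only by the shell command python3 -m jog 'ROWS'. ROWS is a JSON object of lists of equal length, an entry for each row: "rot": the turn, a rotation vector about the world's x, y, z in degrees, a list of three; "delta_pos": the shift along the world's x, y, z in mm, a list of three; "grip": the opening in per cent of the stroke, from 0 (shut) to 100 (fully open). A call has 1 to 10 rows; each row shifts and turns the commanded pose from where the row before left it; what a row does not reach is not made up. A row lasts 1/12 s, in which the tool goes at most 41.7 mm and 7.16 degrees, less where a joint would pass 70% of its speed; a pose out of reach is approached as far as the arm can. A call with a gripper value outside its range is refused whole. The fingers move at their own pace and stop on an object; the grip force is fixed at half the most. Time passes only in rows, so rows that do not move let the fingers close. It gives the time, the measured TCP pose, the force and the opening at its end, in the units of the state.
- r.sense(): the state, without advancing time (a new reading comes with each control period).
- vision.capture(name): name is "side" or "top" or "wrist"; returns a dict with "frame" (420x560x3 uint8, red, green, blue), "K" (3x3 intrinsics, pixels), "k1" (the pictures are not rectified: a ray, as slopes to the right and down, at radius r is drawn at 1 + k1 r^2 times it, then the intrinsics apply), "xyz" and "orientation" of the camera in the world. Camera axes: x right, y up, looking along -z (the intrinsics and any distortion apply to the point x, -y, -z); pixel columns grow to the right and rows downward; lengths in m; the calibration is good to about 2 mm. A picture is of the moment at which its call begins. There is no depth.
- finish_job(): hands the job in, once; it reports no verdict.
The state is a dict: "time_s": time; "joints": joint angles; "joint_velocities": joint speeds; "effort": joint torques, N m; "tcp_pos": TCP position; "ee_rot": TCP orientation; "wrist_force": force on the tool from outside, world axes, zero at the start; "moment": the same for the moment, N m; "gripper_width": opening from 0.0 (shut) to 1.0 (fully open).
Only numpy, scipy, OpenCV 4.12 (cv2) and the standard library are available. Lean on these libraries where they do the work, as an engineer would, in place of code of your own. Each camera call takes 0.05 s, during which the arm holds its last target. There are 200 camera calls.

## Working session

There is one attempt and no reset: what is moved stays moved. The work goes in short steps, Python scripts to look and compute and a shell command to move; the robot and the scene stay as the last step left them, time stands still between calls to the robot, and variables do not carry over. Pictures are saved under pics/ and viewed, about 8 in all and at most 12, crops included, and the job is handed in when it is done.

```bash
mkdir -p pics; ls; python3 - <<'E'
from station import r, vision
import cv2,numpy as np
a=vision.capture("side");b=vision.capture("top")
for n,c in(("side",a),("top",b)):
    cv2.imwrite(f"pics/{n}0.png",c["frame"][:,:,::-1]); print(n,c["K"],c["k1"],c["xyz"],c["orientation"])
    np.savez(f"{n}0.npz",**c)
print(r.sense())
E
```

```text
pics
side [[395.5366245    0.         275.23455539]
 [  0.         395.5366245  204.11428506]
 [  0.           0.           1.        ]] 0.009621832737016984 [0.14838295 0.51274372 0.81517026] [[-0.76947534  0.43688297 -0.46587657]
 [-0.63863998 -0.53412854  0.55393654]
 [-0.00683253  0.7237679   0.69000966]]
top [[526.11308031   0.         288.41331753]
 [  0.         526.11308031 214.50958656]
 [  0.           0.           1.        ]] -0.05396106015185576 [ 0.33722554 -0.02446186  1.45687036] [[ 0.01721996  0.9808103  -0.19420255]
 [-0.99958447  0.02137805  0.01933551]
 [ 0.02311614  0.1937889   0.98077087]]
{'time_s': 0.1, 'joints': array([-5.38830930e+01,  2.20862340e+01,  3.87094767e-01, -2.35350384e-02,
       -6.84122001e+01, -1.48169447e+01]), 'joint_velocities': array([-0.01479941, -0.01162813,  0.07717547,  0.08104569,  0.03231237,
        0.00703693]), 'effort': array([-6.06237518e-04, -3.91690457e+01,  1.87935090e+01,  4.23189104e+00,
        1.34394973e-02, -7.83267978e-05]), 'tcp_pos': array([ 0.22686472, -0.58184121,  0.24657134]), 'ee_rot': array([[-9.31746435e-01, -3.63108634e-01, -8.36848236e-04],
       [-3.63109576e-01,  9.31744715e-01,  1.79488939e-03],
       [ 1.27989089e-04,  1.97624939e-03, -9.99998039e-01]]), 'wrist_force': array([-0.1153035 , -0.31629848,  0.20555212]), 'moment': array([-0.02577529, -0.01326454, -0.01440157]), 'gripper_width': 0.9989423901694325}
```

View pics/side0.png

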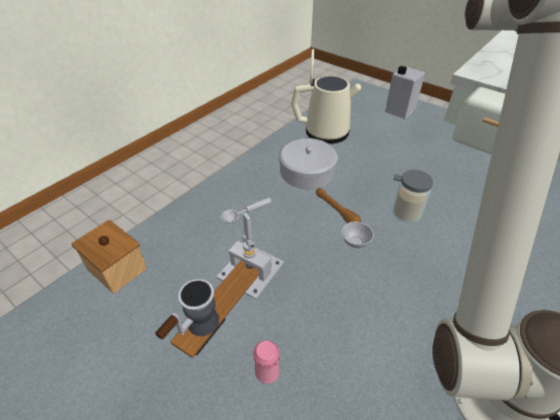

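View pics/top0.png

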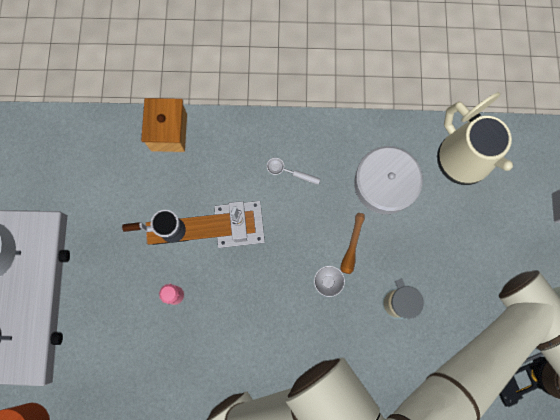

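The side view shows the mill at (200,305), the bracket at (250,265) and the upright lever at about (248,212–245). In the top view the bolt head is near (237,216) and the mill at (166,224). The spoon, dabba, pestle, katori, jar and shaker are all well clear of the bolt. Next I'll enlarge both bolt regions.

```bash
cat > h.py <<'E'
import numpy as np,cv2
from scipy.optimize import least_squares
def proj(c,P):
    p=(np.atleast_2d(P)-c["xyz"])@c["orientation"]
    s=np.c_[p[:,0]/-p[:,2],-p[:,1]/-p[:,2]]
    s=s*(1+float(c["k1"])*(s**2).sum(1,keepdims=True))
    K=c["K"]; return s*[K[0,0],K[1,1]]+[K[0,2],K[1,2]]
def atz(c,uv,z):
    f=lambda q:(proj(c,[q[0],q[1],z])-uv).ravel()
    q=least_squares(f,[.5,.1]).x; return np.r_[q,z]
def tri(cs,uvs):
    f=lambda P:np.concatenate([(proj(c,P)-u).ravel() for c,u in zip(cs,uvs)])
    s=least_squares(f,[.5,.1,.1]); return s.x,np.abs(s.fun).max()
E
python3 - <<'E'
from h import *
a=dict(np.load("side0.npz"));b=dict(np.load("top0.npz"))
A=cv2.resize(a["frame"][190:300,200:300],None,fx=4,fy=5.0,interpolation=3)
A=cv2.resize(a["frame"][190:300,205:295],None,fx=4.4,fy=4.4,interpolation=2)
B=cv2.resize(b["frame"][195:255,205:270],None,fx=6,fy=6,interpolation=2)
H=max(A.shape[0],B.shape[0]);I=np.zeros((H,A.shape[1]+B.shape[1],3),np.uint8)
I[:A.shape[0],:A.shape[1]]=A;I[:B.shape[0],A.shape[1]:]=B;print(A.shape,B.shape)
cv2.imwrite("pics/crop.png",I[:,:,::-1])
E
```

```text
(484, 396, 3) (360, 390, 3)
```

View pics/crop.png

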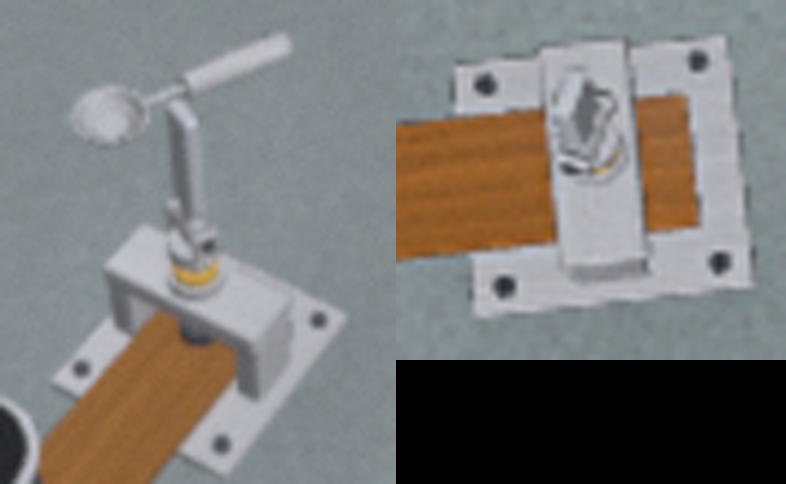

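The enlargement shows the lever upright: its tip is near side (246.6,214.5) and top (234.5,211), and the pin is near side (249,244). The foot is above the board, and the four plate holes are clear.

```bash
python3 - <<'E'
from h import *
a=dict(np.load("side0.npz"));b=dict(np.load("top0.npz"))
T=lambda u,v:np.array([205+(u-396)/6,195+v/6]);S=lambda u,v:np.array([205+u/4.4,190+v/4.4])
hs=[atz(b,T(*q),.008) for q in((485,85),(697,61),(720,262),(504,287))]
for h in hs:print(h)
c=np.mean(hs,0);print("c",c, [np.linalg.norm(hs[i]-hs[(i+1)%4]) for i in range(4)])
for q in((82,370),(318,320),(222,444)):print("side hole",atz(a,S(*q),.008))
print("tip",tri([a,b],[S(183,108),T(572,92)]))
print("hinge",tri([a,b],[S(195,240),T(592,140)]))
print("mill",atz(b,(165,223),.13),"bow end",atz(b,T(690,160),.02))
for z in(.068,):print([atz(b,T(*q),z) for q in((541,47),(629,38),(562,265),(648,262))])
for n,q,z in(("spoon",(297,172),.005),("shaker",(171,294),.09),("crank",(127,228),.12)):print(n,atz(b,q,z))
E
```

```text
[0.63520776 0.13978437 0.008     ]
[0.64887473 0.04100389 0.008     ]
[0.55389406 0.02756195 0.008     ]
[0.54011323 0.12699601 0.008     ]
c [0.59452245 0.08383655 0.008     ] [np.float64(0.09972146226556486), np.float64(0.09592712774676086), np.float64(0.10038447925488708), np.float64(0.0959505677467874)]
side hole [0.63139123 0.14110589 0.008     ]
side hole [0.55049894 0.02871654 0.008     ]
side hole [0.53704185 0.12755891 0.008     ]
tip (array([0.59362489, 0.08253098, 0.19729883]), np.float64(0.2179092070374793))
hinge (array([0.59321716, 0.08173265, 0.09560384]), np.float64(0.1535941195227224))
mill [0.57095599 0.26456112 0.13      ] bow end [0.59942831 0.04231452 0.02      ]
[array([0.64086085, 0.10857716, 0.068     ]), array([0.64587978, 0.06918559, 0.068     ]), array([0.54209826, 0.09542247, 0.068     ]), array([0.54424949, 0.057345  , 0.068     ])]
spoon [ 0.74922319 -0.07552142  0.005     ]
shaker [0.3931821  0.24664491 0.09      ]
crank [0.55751843 0.36382719 0.12      ]
```

```bash
R='{"rot":[[0,0,0],[0,0,0],[0,0,0],[0,0,0],[0,0,0],[0,0,0],[0,0,0],[0,0,0],[0,0,0],[0,0,0]],"delta_pos":[[18,33,6],[18,33,6],[18,33,6],[18,33,6],[18,33,6],[18,33,6],[18,33,6],[18,33,6],[18,33,6],[18,33,6]],"grip":[100,100,100,100,100,100,100,100,100,100]}'
echo skip; python3 -m jog '{"rot":[[0,0,0],[0,0,0],[0,0,0],[0,0,0],[0,0,0],[0,0,0],[0,0,0],[0,0,0],[0,0,0],[0,0,0]],"delta_pos":[[18,33,6],[18,33,6],[18,33,6],[18,33,6],[18,33,6],[18,33,6],[18,33,6],[18,33,6],[18,33,6],[18,33,6]],"grip":[100,100,100,100,100,100,100,100,100,100]}'
python3 -m jog '{"rot":[[0,0,0],[0,0,0],[0,0,0],[0,0,0],[0,0,0],[0,0,0],[0,0,0],[0,0,0],[0,0,0],[0,0,0]],"delta_pos":[[18,33,6],[18,33,6],[18,33,6],[18,33,6],[18,33,6],[18,33,6],[18,33,6],[18,33,6],[12,33,6],[0,0,0]],"grip":[100,100,100,100,100,100,100,100,100,100]}'
python3 - <<'E'
from station import r, vision
import cv2,numpy as np
from h import *
c=vision.capture("wrist");np.savez("w1.npz",**c);cv2.imwrite("pics/w1.png",c["frame"][:,:,::-1])
s=r.sense();print(s["tcp_pos"],s["joints"],s["wrist_force"],s["moment"]);print(c["xyz"],c["orientation"]);print(proj(c,[[.593,.083,.197],[.593,.083,.111]]))
E
```

```text
skip
time_s: 0.93
tcp_pos: [0.4073, -0.2504, 0.3077]
ee_rot: [[-0.932, -0.363, -0.0], [-0.363, 0.932, 0.0], [0.0, 0.0, -1.0]]
wrist_force: [1.4, 0.1, -0.2]
gripper_width: 1.001
time_s: 1.77
tcp_pos: [0.5652, 0.0496, 0.3609]
ee_rot: [[-0.93, -0.368, 0.001], [-0.368, 0.93, 0.001], [-0.001, 0.001, -1.0]]
wrist_force: [-0.5, 0.5, 0.4]
gripper_width: 1.005
[0.56393872 0.047507   0.36063427] [ 2.12039195e+01  1.30035571e+01  3.60929994e+00 -2.48908954e-02
 -8.06665001e+01 -8.96795927e+01] [-0.68275215 -0.02044334  0.02526604] [-0.02347402 -0.02540477  0.02471728]
[0.49499248 0.02317163 0.49726704] [[-3.68086555e-01 -8.93883958e-01 -2.55897945e-01]
 [ 9.29791443e-01 -3.53990008e-01 -1.00890767e-01]
 [-4.00677720e-04 -2.75068254e-01  9.61424617e-01]]
[[301.5550282  235.6174719 ]
 [297.57152025 211.58716636]]
```

View pics/w1.png

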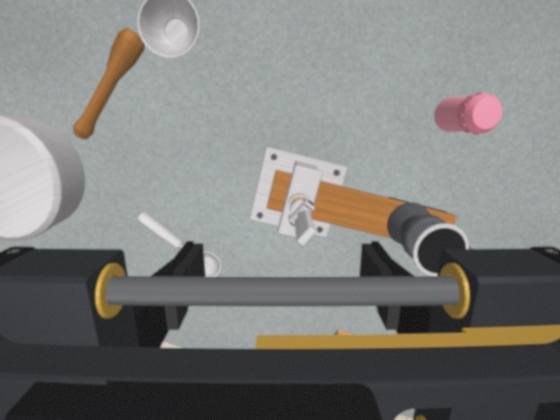

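The wrist view shows the lever tip at about (306,240) and the head at (301,205). This agrees with the predicted (301.6,235.6). I'll zoom in for the lever's yaw.

```bash
python3 - <<'E'
from h import *
c=dict(np.load("w1.npz"));cv2.imwrite("pics/w1c.png",cv2.resize(c["frame"][180:252,270:350][:,:,::-1],None,fx=8,fy=8,interpolation=2))
E
```

```text
(no output)
```

View pics/w1c.png

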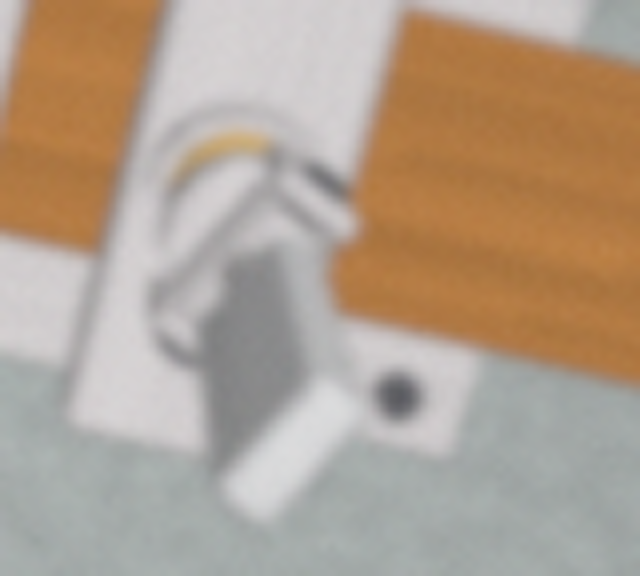

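Tip face corners in the crop are (220,490), (325,378), (362,410) and (265,525).

```bash
python3 - <<'E'
from h import *
c=dict(np.load("w1.npz"))
P=[atz(c,np.array([270,180])+np.array(q)/8,.197) for q in((220,490),(325,378),(362,410),(265,525))]
P=np.array(P);print(P,P.mean(0)); 
for i in range(4):
    d=P[(i+1)%4]-P[i];print(np.linalg.norm(d),np.degrees(np.arctan2(d[1],d[0])))
E
```

```text
[[0.60011567 0.08151848 0.197     ]
 [0.58144876 0.08800482 0.197     ]
 [0.58364464 0.09397937 0.197     ]
 [0.60241873 0.0886484  0.197     ]] [0.59190695 0.08803777 0.197     ]
0.019761738027859365 160.83879082894487
0.006365308513356832 69.81967288167405
0.019516298845636066 -15.852090600952183
0.007492651069527446 -107.90115133202015
```

```bash
python3 -m jog '{"rot":[[0,0,7],[0,0,7],[0,0,7],[0,0,7],[0,0,7],[0,0,7],[0,0,7],[0,0,7],[0,0,7],[0,0,7]],"delta_pos":[[3,4,-4],[3,4,-4],[3,4,-4],[3,4,-4],[3,4,-4],[3,4,-4],[3,4,-4],[3,4,-4],[3,4,-4],[3,3.5,-4]],"grip":[100,100,100,100,100,100,100,100,100,100]}'
python3 -m jog '{"rot":[[0,0,7],[0,0,7],[0,0,7],[0,0,7],[0,0,7],[0,0,7],[0,0,7],[0,0,7],[0,0,7],[0,0,7]],"delta_pos":[[0,0,-6],[0,0,-6],[0,0,-6],[0,0,-6],[0,0,-6],[0,0,-6],[0,0,-6],[0,0,-6],[0,0,-6],[0,0,-6]],"grip":[100,100,100,100,100,100,100,100,100,100]}'
python3 -m jog '{"rot":[[0,0,1],[0,0,0],[0,0,0],[0,0,0],[0,0,0],[0,0,0],[0,0,0],[0,0,0]],"delta_pos":[[0,0,-12],[0,0,-20],[0,0,-20],[0,0,-20],[0,0,-12],[0,0,0],[0,0,0],[0,0,0]],"grip":[100,100,100,100,100,100,60,40]}'
python3 - <<'E'
from station import r, vision
import cv2,numpy as np
from h import *
c=vision.capture("side");np.savez("s2.npz",**c);d=vision.capture("top")
A=cv2.resize(c["frame"][120:300,160:320],None,fx=3,fy=3);B=cv2.resize(d["frame"][160:280,170:290],None,fx=3,fy=3)
I=np.zeros((540,840,3),np.uint8);I[:,:480]=A;I[:360,480:]=B
cv2.imwrite("pics/s2.png",I[:,:,::-1])
s=r.sense();print(s["tcp_pos"],s["joints"],s["wrist_force"],s["moment"],s["gripper_width"]);print(s["ee_rot"])
E
```

```text
time_s: 2.65
tcp_pos: [0.5926, 0.0834, 0.3209]
ee_rot: [[0.028, -1.0, -0.001], [-1.0, -0.028, -0.0], [0.0, 0.001, -1.0]]
wrist_force: [-0.2, -0.7, -0.1]
gripper_width: 1.001
time_s: 3.48
tcp_pos: [0.5924, 0.0831, 0.2609]
ee_rot: [[0.949, -0.316, -0.001], [-0.316, -0.949, -0.0], [-0.001, 0.001, -1.0]]
wrist_force: [0.2, -0.6, -0.5]
gripper_width: 1.003
time_s: 4.15
tcp_pos: [0.5936, 0.0839, 0.1786]
ee_rot: [[0.953, -0.304, 0.002], [-0.304, -0.953, 0.0], [0.001, -0.001, -1.0]]
wrist_force: [0.4, -0.2, 0.0]
gripper_width: 0.92
[0.59369953 0.08417776 0.17894257] [ 2.35331262e+01  2.27149665e+01 -8.93395127e+00  1.80195469e-02
 -5.82083452e+01  4.87506745e+01] [-1.04583161 -0.5822474  -0.4366515 ] [-0.08585819  0.17598928 -0.00760971] 0.8384030145123101
[[ 9.52623339e-01 -3.04143154e-01  2.39078541e-03]
 [-3.04145645e-01 -9.52625249e-01  7.49621671e-04]
 [ 2.04953025e-03 -1.44125407e-03 -9.99996861e-01]]
```

View pics/s2.png

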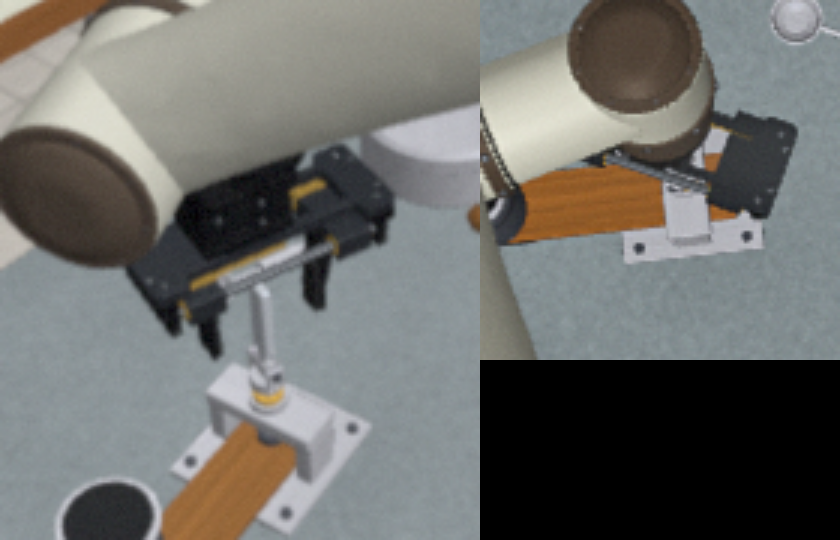

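The fingers straddle the upright lever and nothing is touching. Its tip is at crop (262,290), between the fingertips at (212,350) and (315,300). I'll close and read the forces.

```bash
cat > s.py <<'E'
from station import r
import numpy as np
np.set_printoptions(precision=4,suppress=True)
s=r.sense();R=s["ee_rot"];print("t",s["time_s"],"tcp",s["tcp_pos"],"j",s["joints"][[0,5]],"F",s["wrist_force"],"M",s["moment"],"w",s["gripper_width"]*87,"yaw_y",np.degrees(np.arctan2(R[1,1],R[0,1])))
E
python3 s.py; python3 -m jog '{"rot":[[0,0,0],[0,0,0],[0,0,0],[0,0,0],[0,0,0]],"delta_pos":[[0,0,0],[0,0,0],[0,0,0],[0,0,0],[0,0,0]],"grip":[20,20,20,20,20]}' >/dev/null; python3 s.py
python3 -m jog '{"rot":[[0,0,0],[0,0,0],[0,0,0],[0,0,0],[0,0,0],[0,0,0]],"delta_pos":[[0,0,0],[0,0,0],[0,0,0],[0,0,0],[0,0,0],[0,0,0]],"grip":[0,0,0,0,0,0]}'>/dev/null; python3 s.py;python3 -m jog '{"rot":[[0,0,0]],"delta_pos":[[0,0,0]],"grip":[0]}' >/dev/null; python3 s.py
```

```text
t 4.25 tcp [0.5937 0.0842 0.1789] j [23.5331 48.7507] F [-1.0458 -0.5822 -0.4367] M [-0.0859  0.176  -0.0076] w 72.94106226257098 yaw_y -107.70664041531246
t 4.6667 tcp [0.5931 0.0843 0.1777] j [23.56   48.7455] F [ 0.0724  0.5058 -0.4834] M [-0.093   0.1551 -0.0569] w 39.84256038950905 yaw_y -107.69419133415012
t 5.1667 tcp [0.5936 0.0855 0.1776] j [23.6129 48.7438] F [ 0.6017  4.3542 -1.6517] M [1.3704 0.068  0.0076] w 10.13832149324763 yaw_y -107.69395127541753
t 5.25 tcp [0.5936 0.0855 0.1776] j [23.6147 48.7426] F [ 0.8479  6.1059 -0.7208] M [ 1.7309  0.0575 -0.0215] w 9.931980799131873 yaw_y -107.68779516005677
```

```bash
python3 -m jog '{"rot":[[0,0,0],[0,0,0],[0,0,0]],"delta_pos":[[0.5,1.5,0],[0,0,0],[0,0,0]],"grip":[0,0,0]}'>/dev/null; python3 s.py;python3 -m jog '{"rot":[[0,0,0]],"delta_pos":[[0,0,0]],"grip":[0]}' >/dev/null; python3 s.py
```

```text
t 5.5 tcp [0.5937 0.0858 0.1776] j [23.6741 48.6291] F [-0.1084  4.0021  0.1592] M [ 0.7062  0.0363 -0.0139] w 9.87643394623243 yaw_y -107.69429147608221
t 5.5833 tcp [0.5936 0.0857 0.1776] j [23.6685 48.6305] F [ 0.8276  3.1199 -0.5758] M [ 0.7593 -0.0229 -0.0233] w 9.702503826238333 yaw_y -107.70255116627997
```

```bash
python3 -m jog '{"rot":[[0,0,0],[0,0,0],[0,0,0]],"delta_pos":[[0.3,1.1,0],[0,0,0],[0,0,0]],"grip":[0,0,0]}'>/dev/null; python3 s.py
python3 -m jog '{"rot":[[0,0,-4],[0,0,-5],[0,0,-5],[0,0,-4],[0,0,-2],[0,0,0],[0,0,0]],"delta_pos":[[0,0,-0.1],[0,0,-0.1],[0,0,-0.1],[0,0,-0.1],[0,0,-0.1],[0,0,0],[0,0,0]],"grip":[0,0,0,0,0,0,0]}'>/dev/null; python3 s.py;python3 -m jog '{"rot":[[0,0,0]],"delta_pos":[[0,0,0]],"grip":[0]}' >/dev/null; python3 s.py
```

```text
t 5.8333 tcp [0.5937 0.0861 0.1776] j [23.7221 48.542 ] F [ 0.8103 -1.1484 -0.7498] M [-0.434  -0.0754 -0.0169] w 9.897367614811184 yaw_y -107.7039688608453
t 6.4167 tcp [0.5935 0.0858 0.1771] j [23.7122 28.6038] F [ 0.1575 -3.4368  0.7725] M [-1.2087  0.016   0.0627] w 9.655725715729396 yaw_y -127.64800295207964
t 6.5 tcp [0.5935 0.0859 0.1771] j [23.7125 28.5932] F [-0.6916 -4.772  -0.0859] M [-1.4655  0.1066  0.0499] w 9.730754330967743 yaw_y -127.65831171122971
```

```bash
python3 -m jog '{"rot":[[0,0,-4],[0,0,-5],[0,0,-5],[0,0,-4],[0,0,-2],[0,0,0],[0,0,0]],"delta_pos":[[0,-0.9,-0.1],[0,0,-0.1],[0,0,-0.1],[0,0,-0.1],[0,0,-0.1],[0,0,0],[0,0,0]],"grip":[0,0,0,0,0,0,0]}'>/dev/null; python3 s.py
python3 -m jog '{"rot":[[0,0,-4],[0,0,-5],[0,0,-5],[0,0,-4],[0,0,-2],[0,0,0],[0,0,0]],"delta_pos":[[0,0,-0.1],[0,0,-0.1],[0,0,-0.1],[0,0,-0.1],[0,0,-0.1],[0,0,0],[0,0,0]],"grip":[0,0,0,0,0,0,0]}'>/dev/null; python3 s.py;python3 -m jog '{"rot":[[0,0,0]],"delta_pos":[[0,0,0]],"grip":[0]}' >/dev/null; python3 s.py
```

```text
t 7.0833 tcp [0.5933 0.0855 0.1765] j [23.6669  8.702 ] F [-1.5242 -2.8361  1.3888] M [-1.0874  0.5268  0.0126] w 9.799264378818766 yaw_y -147.62572914836227
t 7.6667 tcp [0.5931 0.0854 0.1759] j [ 23.667  -11.2735] F [-3.537  -3.8308  2.5474] M [-1.2537  1.0282  0.0217] w 9.923706978124237 yaw_y -167.60309656666158
t 7.75 tcp [0.593  0.0854 0.1759] j [ 23.6677 -11.3024] F [-3.394  -3.3659  3.1942] M [-1.3957  1.2118  0.0597] w 9.524993950939136 yaw_y -167.63280940164924
```

```bash
python3 -m jog '{"rot":[[0,0,-4],[0,0,-5],[0,0,-5],[0,0,-4],[0,0,-2],[0,0,0],[0,0,0]],"delta_pos":[[-0.8,-0.8,0],[0,0,-0.1],[0,0,-0.1],[0,0,-0.1],[0,0,-0.1],[0,0,0],[0,0,0]],"grip":[0,0,0,0,0,0,0]}'>/dev/null; python3 s.py
python3 -m jog '{"rot":[[0,0,0]],"delta_pos":[[0,0,0]],"grip":[0]}' >/dev/null; python3 s.py
python3 -m jog '{"rot":[[0,0,-4],[0,0,-5],[0,0,-5],[0,0,-4],[0,0,-2],[0,0,0],[0,0,0]],"delta_pos":[[0,0,0],[0,0,-0.1],[0,0,-0.1],[0,0,-0.1],[0,0,-0.1],[0,0,0],[0,0,0]],"grip":[0,0,0,0,0,0,0]}'>/dev/null; python3 s.py;python3 -m jog '{"rot":[[0,0,0]],"delta_pos":[[0,0,0]],"grip":[0]}' >/dev/null; python3 s.py
```

```text
t 8.3333 tcp [0.5926 0.0853 0.1754] j [ 23.6528 -31.2408] F [-4.0137 -1.1308  0.4338] M [-0.7175  1.2065  0.0306] w 9.845080759365295 yaw_y 172.3921971143842
t 8.4167 tcp [0.5926 0.0853 0.1754] j [ 23.6518 -31.2624] F [-3.5297 -1.8229  1.2986] M [-0.6309  1.2668  0.051 ] w 9.78513543049281 yaw_y 172.36989434224964
t 9.0 tcp [0.5923 0.0854 0.175 ] j [ 23.6643 -51.2348] F [-5.1515 -0.0817  2.8777] M [-0.2604  1.7269  0.1538] w 9.791630909202691 yaw_y 152.4007963902227
t 9.0833 tcp [0.5924 0.0853 0.175 ] j [ 23.6608 -51.2413] F [-4.9539 -1.4762  1.9401] M [-0.2307  1.7671  0.1288] w 9.426241424809312 yaw_y 152.38928332781884
```

```bash
python3 -m jog '{"rot":[[0,0,0],[0,0,0]],"delta_pos":[[-1.2,0,0],[0,0,0]],"grip":[0,0]}'>/dev/null; python3 s.py
python3 -m jog '{"rot":[[0,0,0]],"delta_pos":[[0,0,0]],"grip":[0]}' >/dev/null; python3 s.py
python3 -m jog '{"rot":[[0,0,-3],[0,0,-3],[0,0,-2],[0,0,0],[0,0,0]],"delta_pos":[[0,0,0],[0,0,-0.1],[0,0,0],[0,0,0],[0,0,0]],"grip":[0,0,0,0,0]}'>/dev/null; python3 s.py;python3 -m jog '{"rot":[[0,0,0]],"delta_pos":[[0,0,0]],"grip":[0]}' >/dev/null; python3 s.py; python3 -m jog '{"rot":[[0,0,0]],"delta_pos":[[0,0,0]],"grip":[0]}' >/dev/null; python3 s.py
```

```text
t 9.25 tcp [0.5921 0.0853 0.175 ] j [ 23.6931 -51.3281] F [-1.2638 -0.9132  0.1284] M [-0.3738  0.899   0.0986] w 9.959959869361633 yaw_y 152.3629979868609
t 9.3333 tcp [0.5921 0.0853 0.175 ] j [ 23.6909 -51.3466] F [-1.9743 -1.0576 -0.5319] M [-0.3314  0.7638  0.1043] w 9.966555281611262 yaw_y 152.34000768712505
t 9.75 tcp [0.592  0.0854 0.1749] j [ 23.6922 -59.3046] F [-2.5219 -1.1792 -0.1483] M [-0.1626  0.8362  0.1513] w 9.910231935300665 yaw_y 144.37672042443543
t 9.8333 tcp [0.592  0.0854 0.1749] j [ 23.6941 -59.3235] F [-2.3591 -0.3703 -0.4449] M [-0.1236  0.8153  0.1662] w 9.850867544216387 yaw_y 144.3599660331967
t 9.9167 tcp [0.592  0.0854 0.1749] j [ 23.6937 -59.3411] F [-2.9086  0.3885 -1.3669] M [-0.0129  0.6895  0.1752] w 9.904848148041681 yaw_y 144.34107617023076
```

Mz was flat at about 0.05 until roughly 90° of turning and has since risen 0.0065 N m per degree, so the foot is on the board. A few degrees more should give about 30 N.

```bash
python3 -m jog '{"rot":[[0,0,-2],[0,0,-2],[0,0,-2],[0,0,0],[0,0,0]],"delta_pos":[[-0.6,0,0],[0,0,-0.1],[0,0,0],[0,0,0],[0,0,0]],"grip":[0,0,0,0,0]}'>/dev/null; python3 s.py;python3 -m jog '{"rot":[[0,0,0]],"delta_pos":[[0,0,0]],"grip":[0]}' >/dev/null; python3 s.py; python3 -m jog '{"rot":[[0,0,0]],"delta_pos":[[0,0,0]],"grip":[0]}' >/dev/null; python3 s.py;  python3 -m jog '{"rot":[[0,0,0]],"delta_pos":[[0,0,0]],"grip":[0]}' >/dev/null; python3 s.py
```

```text
t 10.3333 tcp [0.5917 0.0854 0.1749] j [ 23.7127 -65.3323] F [-0.2827 -0.2497 -2.2441] M [0.0528 0.1489 0.1487] w 9.981888361237107 yaw_y 138.37760569235445
t 10.4167 tcp [0.5917 0.0854 0.1749] j [ 23.7138 -65.3504] F [ 0.376   0.3393 -4.2746] M [0.081  0.0762 0.1423] w 9.804370559488763 yaw_y 138.36116423711812
t 10.5 tcp [0.5917 0.0854 0.1749] j [ 23.7135 -65.3698] F [ 0.3421  0.2247 -5.2142] M [ 0.1311 -0.0971  0.1846] w 9.632381018593447 yaw_y 138.34069234123538
t 10.5833 tcp [0.5917 0.0854 0.1749] j [ 23.7124 -65.3812] F [ 1.0519  0.7936 -4.5377] M [ 0.2203 -0.216   0.2035] w 9.708521556195219 yaw_y 138.32811294829133
```

```bash
for i in 1 2 3 4 5 6; do python3 -m jog '{"rot":[[0,0,0]],"delta_pos":[[0,0,0]],"grip":[0]}' >/dev/null; python3 s.py|grep -o "F.*w"; done; python3 -m jog '{"rot":[[0,0,-2],[0,0,-1],[0,0,0]],"delta_pos":[[0,0,-0.5],[0,0,0],[0,0,0]],"grip":[0,0,0]}'>/dev/null; for i in 1 2 3 4 5 6; do python3 -m jog '{"rot":[[0,0,0]],"delta_pos":[[0,0,0]],"grip":[0]}' >/dev/null; python3 s.py|grep -o "F.*w"; done
```

```text
F [ 0.7688  0.8951 -5.2612] M [ 0.2736 -0.391   0.1612] w 10.112372644853165 yaw
F [ 1.5838  1.591  -6.6855] M [ 0.233  -0.5198  0.2282] w 9.582582603984942 yaw
F [ 1.9131  1.5866 -6.1235] M [ 0.2939 -0.4927  0.2481] w 9.927085771051582 yaw
F [ 2.6578  1.1969 -5.9284] M [ 0.3309 -0.6678  0.2363] w 9.484759517090092 yaw
F [ 2.6167  1.1323 -7.0403] M [ 0.3333 -0.7382  0.216 ] w 9.832163126522113 yaw
F [ 2.8393  1.4144 -6.8727] M [ 0.4101 -0.8295  0.164 ] w 9.792522221864667 yaw
F [ 1.6745  2.0093 -5.1139] M [ 0.6397 -0.6255  0.2276] w 9.624182567308841 yaw
F [ 2.3128  2.1982 -4.3517] M [ 0.6355 -0.6793  0.2318] w 9.616864445608577 yaw
F [ 2.6794  2.5962 -4.6505] M [ 0.7523 -0.7042  0.2012] w 9.96213166778482 yaw
F [ 3.1366  2.3696 -4.0352] M [ 0.7618 -0.7282  0.1954] w 9.916337541901491 yaw
F [ 1.5195  2.6607 -3.6382] M [ 0.8689 -0.7529  0.1852] w 9.797083207492836 yaw
F [ 2.5283  2.1533 -3.6958] M [ 0.8172 -0.7683  0.2318] w 9.85710292844755 yaw
```

Mz averages 0.212 plus about 0.02 of zero offset, which is about 0.23 N m or 30 N on the board. I'll release and look for the fold direction.

```bash
python3 -m jog '{"rot":[[0,0,0],[0,0,0],[0,0,0],[0,0,0],[0,0,0],[0,0,0],[0,0,0],[0,0,0],[0,0,0],[0,0,0]],"delta_pos":[[0,0,0],[0,0,0],[0,0,0],[0,0,0],[0,0,20],[0,0,25],[0,0,25],[0,0,20],[0,0,0],[0,0,0]],"grip":[60,100,100,100,100,100,100,100,100,100]}'; python3 s.py
python3 - <<'E'
from station import vision
from h import *
a=vision.capture("side");w=vision.capture("wrist");np.savez("s3.npz",**a);np.savez("w3.npz",**w)
u=proj(w,[.592,.0855,.15])[0];print(u,proj(a,[.592,.0855,.15]))
x,y=int(u[0]),int(u[1]);x=min(max(x,65),495);y=min(max(y,65),355)
W=cv2.resize(w["frame"][y-65:y+65,x-65:x+65],None,fx=4,fy=4,interpolation=2)
A=cv2.resize(a["frame"][195:275,215:285],None,fx=4,fy=4,interpolation=2);print(x,y)
I=np.zeros((520,800,3),np.uint8);I[:,:520]=W;I[:320,520:]=A
cv2.imwrite("pics/w3.png",I[:,:,::-1])
E
```

```text
time_s: 12.67
tcp_pos: [0.5914, 0.085, 0.2661]
ee_rot: [[-0.704, -0.711, 0.002], [-0.711, 0.704, 0.001], [-0.002, -0.001, -1.0]]
wrist_force: [-0.7, 0.4, -0.3]
gripper_width: 0.784
t 12.6667 tcp [0.5914 0.085  0.2661] j [ 23.6928 -68.4169] F [-0.6545  0.4131 -0.2685] M [ 0.017   0.0565 -0.0306] w 68.2466239805789 yaw_y 135.275750799571
[280.15067291 214.53776681] [[247.19775829 230.16268756]]
280 214
```

View pics/w3.png

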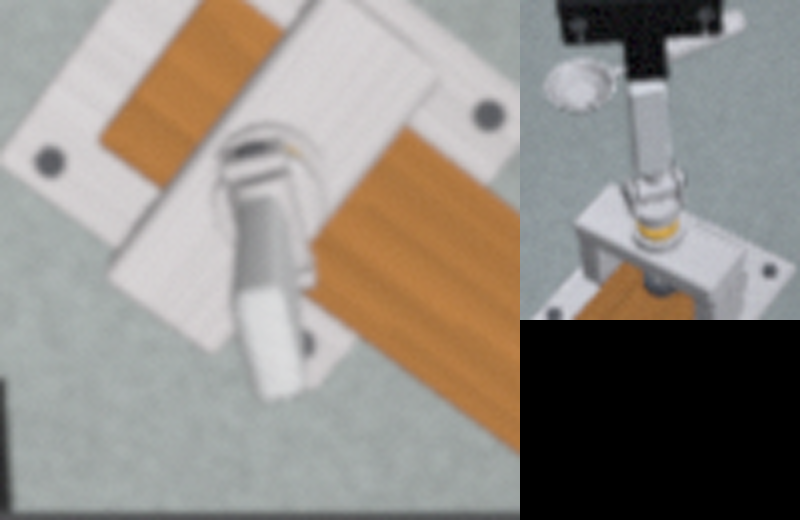

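The wrist view shows the upright lever with its broad face normal at a yaw of about 147° (or -33°). The head cheeks look symmetric, so I can't tell the fold side from the picture. I'll test it with a gentle push through a half-open gripper.

```bash
python3 -m jog '{"rot":[[0,0,6],[0,0,6],[0,0,0],[0,0,0],[0,0,0],[0,0,0],[0,0,0],[0,0,0],[0,0,0],[0,0,0]],"delta_pos":[[0,0,-15],[0,0,-25],[0,0,-25],[0,0,-17],[0,0,-4],[0,0,0],[0,0,0],[0,0,0],[0,0,0],[0,0,0]],"grip":[100,100,100,100,100,35,28,28,28,28]}'; python3 s.py
python3 -m jog '{"rot":[[0,0,0],[0,0,0],[0,0,0],[0,0,0],[0,0,0],[0,0,0]],"delta_pos":[[-3.4,2.2,0],[-2.5,1.6,0],[0,0,0],[-1.7,1.1,0],[0,0,0],[0,0,0]],"grip":[28,28,28,28,28,28]}' >/dev/null; python3 s.py
python3 -m jog '{"rot":[[0,0,0],[0,0,0],[0,0,0]],"delta_pos":[[-1.7,1.1,0],[0,0,0],[0,0,0]],"grip":[28,28,28]}' >/dev/null; python3 s.py
```

```text
time_s: 13.6
tcp_pos: [0.5917, 0.0853, 0.1797]
ee_rot: [[-0.54, -0.842, 0.002], [-0.842, 0.54, 0.001], [-0.002, -0.001, -1.0]]
wrist_force: [-0.1, -0.0, -0.4]
gripper_width: 0.709
t 13.6 tcp [0.5917 0.0853 0.1797] j [ 23.7107 -56.4086] F [-0.0686 -0.0083 -0.4114] M [ 0.0484  0.0275 -0.0168] w 61.645891775714546 yaw_y 147.30585867174318
t 14.1 tcp [0.5842 0.0897 0.1787] j [ 24.452  -57.1645] F [ 4.4027 -3.1287 -1.3035] M [-1.0735 -1.0504  0.0039] w 26.2330429536469 yaw_y 147.33381000739448
t 14.35 tcp [0.5844 0.0897 0.1788] j [ 24.5147 -57.343 ] F [ 7.7112 -7.0629 -4.0773] M [-2.0386 -2.3347 -0.046 ] w 24.70241260088967 yaw_y 147.3065653645813
```

```bash
python3 -m jog '{"rot":[[0,0,0],[0,0,0],[0,0,0],[0,0,0],[0,0,0],[0,0,0],[0,0,0],[0,0,0]],"delta_pos":[[9.3,-6,0],[3.4,-2.2,0],[2.5,-1.6,0],[0,0,0],[0,0,0],[2.5,-1.6,0],[0,0,0],[0,0,0]],"grip":[28,28,28,28,28,28,28,28]}' >/dev/null; python3 s.py
python3 -m jog '{"rot":[[0,0,0],[0,0,0],[0,0,0],[0,0,0]],"delta_pos":[[2.5,-1.6,0],[2.5,-1.6,0],[0,0,0],[0,0,0]],"grip":[28,28,28,28]}' >/dev/null; python3 s.py
```

```text
t 15.0167 tcp [0.5988 0.0803 0.1785] j [ 22.9427 -55.585 ] F [-4.3719  3.9595  1.3644] M [ 0.9469  1.205  -0.02  ] w 24.643865569181003 yaw_y 147.31951140693283
t 15.35 tcp [0.6039 0.0771 0.1786] j [ 22.4607 -55.1114] F [-4.516   3.5119  3.6591] M [ 1.0511  1.2628 -0.0339] w 24.52899587776792 yaw_y 147.31599990865772
```

The lever yields at about 5.8 N towards -33° and holds firm the other way, so it folds towards (0.84,-0.54). I'll now close the fingers, go in behind the lever and push it along its arc.

```bash
python3 -m jog '{"rot":[[0,0,0],[0,0,0],[0,0,0],[0,0,0],[0,0,0],[0,0,0],[0,0,0],[0,0,0],[0,0,0],[0,0,0]],"delta_pos":[[-4.2,2.7,0],[0,0,30],[0,0,30],[-17,11,0],[-17,11,0],[0,0,0],[0,0,0],[0,0,-20],[0,0,-15],[0,0,0]],"grip":[28,28,28,20,0,0,0,0,0,0]}'; python3 s.py
python3 -m jog '{"rot":[[0,0,0],[0,0,0],[0,0,0],[0,0,0]],"delta_pos":[[8.4,-5.4,0],[4.2,-2.7,0],[0,0,0],[0,0,0]],"grip":[0,0,0,0]}'; python3 s.py
```

```text
time_s: 16.18
tcp_pos: [0.5652, 0.1003, 0.2001]
ee_rot: [[-0.541, -0.841, -0.006], [-0.841, 0.541, -0.002], [0.005, 0.004, -1.0]]
wrist_force: [-1.0, 0.3, -1.1]
gripper_width: 0.004
t 16.1833 tcp [0.5652 0.1003 0.2001] j [ 26.2102 -58.9443] F [-0.9771  0.267  -1.0573] M [ 0.0015  0.084  -0.0031] w 0.3664856406568978 yaw_y 147.2455148455249
time_s: 16.52
tcp_pos: [0.5801, 0.0928, 0.2043]
ee_rot: [[-0.541, -0.841, 0.002], [-0.841, 0.541, 0.0], [-0.001, -0.001, -1.0]]
wrist_force: [-0.2, -0.1, 0.5]
gripper_width: 0.006
t 16.5167 tcp [0.5801 0.0928 0.2043] j [ 24.8788 -57.6409] F [-0.2434 -0.0753  0.5219] M [ 0.0546  0.0663 -0.0213] w 0.5406358839650107 yaw_y 147.24549352853057
```

```bash
python3 -m jog '{"rot":[[0,0,0],[0,0,0],[0,0,0],[0,0,0],[0,0,0],[0,0,0]],"delta_pos":[[6.1,-3.9,-1],[6.1,-3.9,-1],[7.2,-4.6,-2.5],[7.2,-4.6,-3.5],[0,0,0],[0,0,0]],"grip":[0,0,0,0,0,0]}' >/dev/null; python3 s.py
python3 -m jog '{"rot":[[0,0,0],[0,0,0],[0,0,0],[0,0,0],[0,0,0],[0,0,0]],"delta_pos":[[6.5,-4.2,-4.5],[6.5,-4.2,-5.5],[5,-3.2,-6.5],[5,-3.2,-7.5],[0,0,0],[0,0,0]],"grip":[0,0,0,0,0,0]}' >/dev/null; python3 s.py
```

```text
t 17.0167 tcp [0.6061 0.0756 0.1948] j [ 22.282  -55.0355] F [-0.1434 -1.093  -0.2316] M [-0.0076  0.1124  0.0241] w 0.4357602186655776 yaw_y 147.24877738234784
t 17.5167 tcp [0.6286 0.0608 0.1701] j [ 20.1755 -52.9245] F [-0.2462 -0.4291 -0.4803] M [ 0.0254  0.0467 -0.0399] w 0.37333615089689065 yaw_y 147.24903136366797
```

```bash
cat > look.py <<'E'
import sys
from station import vision
from h import *
a=vision.capture("side");w=vision.capture("wrist")
I=np.zeros((420,800,3),np.uint8);I[:,:400]=cv2.resize(a["frame"][180:285,200:300],(400,420),interpolation=2)
I[:,400:]=cv2.resize(w["frame"][130:340,180:380],(400,420),interpolation=2)
cv2.imwrite(f"pics/{sys.argv[1]}.png",I[:,:,::-1])
np.savez(f"{sys.argv[1]}.npz",**a)
E
python3 look.py p9
```

```text
(no output)
```

View pics/p9.png

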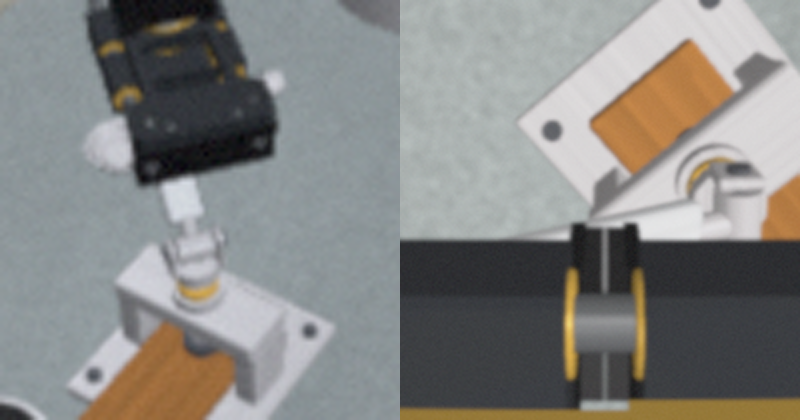

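The lever is well on its way down, with the closed fingertips resting on its upper face at (190,180). I'll continue.

```bash
python3 -m jog '{"rot":[[0,0,0],[0,0,0],[0,0,0],[0,0,0],[0,0,0],[0,0,0]],"delta_pos":[[3.5,-2.2,-8],[3.2,-2.1,-8],[1.6,-1,-6],[1.3,-0.9,-6],[0,0,0],[0,0,0]],"grip":[0,0,0,0,0,0]}' >/dev/null; python3 s.py
python3 -m jog '{"rot":[[0,0,0],[0,0,0],[0,0,0]],"delta_pos":[[0,0,-3],[0,0,0],[0,0,0]],"grip":[0,0,0]}' >/dev/null; python3 s.py
python3 -m jog '{"rot":[[0,0,0],[0,0,0],[0,0,0]],"delta_pos":[[0,0,-2],[0,0,0],[0,0,0]],"grip":[0,0,0]}' >/dev/null; python3 s.py
```

```text
t 18.1167 tcp [0.6379 0.0556 0.1438] j [ 19.4184 -52.0708] F [-4.878   3.0094  7.3006] M [0.8897 1.3898 0.0525] w 0.4802266321421487 yaw_y 147.3263416539266
t 18.3667 tcp [0.6381 0.0557 0.1429] j [ 19.4365 -52.0712] F [-7.5973  2.9599 13.6758] M [1.0337 2.1496 0.0356] w 0.3616388362562676 yaw_y 147.3704471134491
t 18.6167 tcp [0.6383 0.0557 0.1423] j [ 19.444 -52.068] F [-8.764   3.8978 19.1738] M [ 1.2349  2.7206 -0.0038] w 0.3417013984256863 yaw_y 147.39878363227055
```

```bash
python3 -m jog '{"rot":[[0,0,0],[0,0,0],[0,0,0],[0,0,0]],"delta_pos":[[-1.5,1,-2],[0,0,0],[0,0,0],[0,0,0]],"grip":[0,0,0,0]}' >/dev/null; python3 s.py
python3 -m jog '{"rot":[[0,0,0],[0,0,0],[0,0,0],[0,0,0],[0,0,0],[0,0,0],[0,0,0],[0,0,0],[0,0,0]],"delta_pos":[[0,0,15],[0,0,30],[0,0,40],[-16,-25,20],[-16,-25,20],[-16,-25,0],[-16,-25,0],[0,0,0],[0,0,0]],"grip":[0,0,0,0,0,0,0,0,0]}' >/dev/null; python3 s.py; python3 look.py p10
```

```text
t 18.95 tcp [0.6383 0.0561 0.1419] j [ 19.5293 -52.1957] F [-7.4434  0.8224 21.9873] M [0.4245 2.3018 0.0426] w 0.5539739561222577 yaw_y 147.43603967089606
t 19.7 tcp [ 0.5723 -0.0452  0.2611] j [ 11.655 -44.483] F [ 0.1982 -0.6607  0.0048] M [ 0.0724 -0.0153  0.0071] w 0.302529198708325 yaw_y 147.17424839927534
```

View pics/p10.png

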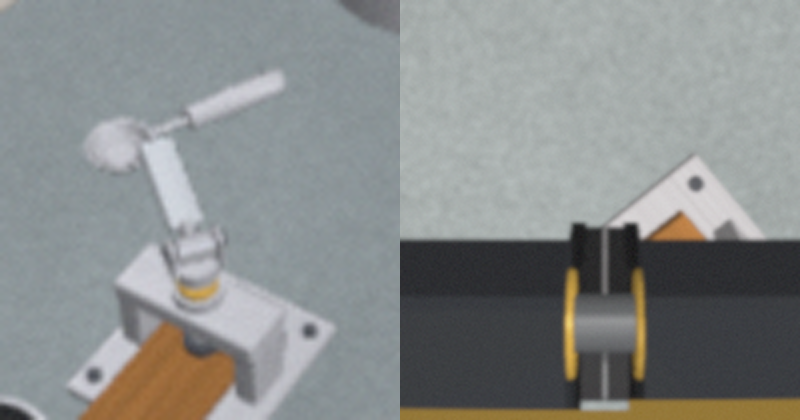

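The lever is down, its tip at side-crop (158,143), and the arm is clear. I'll check the tip height by triangulating with the top camera.

```bash
python3 - <<'E'
from station import vision
from h import *
a=dict(np.load("p10.npz"));b=vision.capture("top");b0=dict(np.load("top0.npz"))
p=np.array([.592,.0855,.108])
for th in(60,70,80,86,90):
    t=np.radians(th);q=p+.086*np.array([.841*np.sin(t),-.54*np.sin(t),np.cos(t)]);print(th,q,proj(a,q),proj(b,q))
print((proj(a,p)-[200,180])*4)
cv2.imwrite("pics/t11.png",np.hstack([cv2.resize(b["frame"][170:250,140:290],None,fx=5,fy=5,interpolation=2)])[:,:,::-1])
E
```

```text
60 [0.65463615 0.04528178 0.151     ] [[239.34522212 208.20118567]] [[251.37887001 191.07866258]]
70 [0.65996421 0.04186067 0.13741373] [[239.11011049 210.46626638]] [[253.01299262 190.34996807]]
80 [0.66322721 0.03976553 0.12293374] [[239.14369929 213.58885281]] [[254.09359004 190.4777028 ]]
86 [0.66414982 0.03917313 0.11399906] [[239.28841876 215.82706843]] [[254.46914566 190.95346765]]
90 [0.664326 0.03906  0.108   ] [[239.43487764 217.45522978]] [[254.60543976 191.43070053]]
[[192.76364977 249.06263783]]
```

View pics/t11.png

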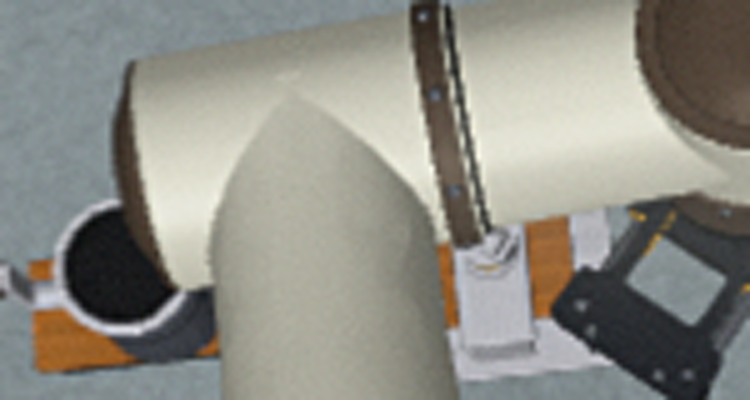

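```bash
python3 s.py; python3 -c "
from station import finish_job
print(finish_job())"
```

```text
t 19.85 tcp [ 0.5733 -0.0434  0.2608] j [ 11.8079 -44.4807] F [ 0.6932 -0.2852 -0.2555] M [ 0.0853  0.0315 -0.0005] w 0.13136344579365303 yaw_y 147.32825792976428
the job is handed in; nothing more can be done
None
```

The mill is clamped: I tightened the bolt to snug, folded the lever down to its stop, let go and handed the job in at about 20 s. I saw no verdict.

- **Tightening:** I gripped the upright lever and turned it about 117° clockwise. The torque stayed flat for the first 90° or so, then rose as the foot met the board. It ended near 0.21 N m, or about 0.23 N m after correcting for the sensor's zero offset. That is roughly 30 N on the board, worked out from torque because the clamping force can't be read directly. Single torque readings scattered by about 0.03 N m.
- **Folding:** A gentle push one way held firm at about 10 N, and the lever gave at about 6 N the other way, so I folded it in that direction. At the bottom, pressing with up to 22 N met a solid stop.
- **Last checks:** In the side view, the lever tip is within about a pixel of where a fully folded lever (86°) should be. The mill is in the same place in the top view. The arm was clear, with under 1 N on the wrist.
- **Not confirmed:** The arm hid the lever from the top camera, so its final angle rests on the side view and the stop force. I did not re-measure the other items on the counter; the wrist force gave no sign of touching any of them.

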